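Put each cup back on its own saucer

TASK

Someone has put the three coffee cups back on the wrong saucers. Move the cups round so that each stands upright in the well of the saucer of its own size (smallest on smallest, middle on middle, largest on largest), parking a cup on the cork mat or another free spot on the way; the saucers stay flat where they lie. Set the china down gently, do not tip a cup over, leave the mill, the shaker and the travel mug where they stand, and let go of everything at the end.

Things in the scene. Friction and masses are not known exactly. Their poses are not given: they have to be found in the camera images.
- cup_small: the smallest of three white china cups: straight upper body 42 mm in diameter from 30 mm above its foot to the rim, 50 mm high, wall 3.5 mm, narrowing to a flat round foot 28 mm in diameter. Origin: centre of the foot's underside; z up the cup, +y towards its single loop handle (8 mm thick, reaching to 42 mm from the axis), so the bare sides to grip lie along x. Empty, about 90 g.
- cup_medium: the middle-sized of three white china cups: straight upper body 54 mm in diameter from 30 mm above its foot to the rim, 62 mm high, wall 3.5 mm, narrowing to a flat round foot 44 mm in diameter. Origin: centre of the foot's underside; z up the cup, +y towards its single loop handle (8 mm thick, reaching to 48 mm from the axis), so the bare sides to grip lie along x. Empty, about 150 g.
- cup_large: the largest of three white china cups: straight upper body 66 mm in diameter from 30 mm above its foot to the rim, 74 mm high, wall 3.5 mm, narrowing to a flat round foot 60 mm in diameter. Origin: centre of the foot's underside; z up the cup, +y towards its single loop handle (8 mm thick, reaching to 57 mm from the axis), so the bare sides to grip lie along x. Empty, about 210 g.
- saucer_small: the smallest of three loose white china saucers: 100 mm in diameter, rim 15 mm high. Round well in the middle, 38 mm across and 5 mm deep, whose floor is 4 mm above the worktop; it takes the 28 mm foot of the smallest cup with 5 mm to spare all round. Round the well runs a flat ledge 9 mm above the worktop. Origin: centre of the underside; z up. At the start a wrong cup stands on it.
- saucer_medium: the middle-sized of three loose white china saucers: 115 mm in diameter, rim 15 mm high. Round well in the middle, 54 mm across and 5 mm deep, whose floor is 4 mm above the worktop; it takes the 44 mm foot of the middle-sized cup with 5 mm to spare all round. Round the well runs a flat ledge 9 mm above the worktop. Origin: centre of the underside; z up. At the start a wrong cup stands on it.
- saucer_large: the largest of three loose white china saucers: 130 mm in diameter, rim 15 mm high. Round well in the middle, 70 mm across and 5 mm deep, whose floor is 4 mm above the worktop; it takes the 60 mm foot of the largest cup with 5 mm to spare all round. Round the well runs a flat ledge 9 mm above the worktop. Origin: centre of the underside; z up. At the start a wrong cup stands on it.
- cork_mat: flat round cork mat fixed on the worktop, 110 mm in diameter, 5 mm thick, empty at the start: a free spot to park a cup. Origin: centre of the underside, on the worktop.
- salt_mill: wooden mill, turned, 58 mm in diameter and 170 mm tall, standing behind the cups; a bystander. Origin: centre of its underside.
- shaker: glass shaker with a grey domed top, 44 mm in diameter and 90 mm tall, standing behind the cups; a bystander. Origin: centre of its underside.
- travel_mug: yellow travel mug with a black lid, 86 mm in diameter and 170 mm tall, standing to the left of the cups, in front of a microwave oven; a bystander. Origin: centre of its underside. The microwave is fixed, 0.29 m high; its front with handle and dials stands at about x = 0.52 and runs left from y = 0.20: keep the gripper and wrist clear of it when coming in from the left.

How it is judged:
At the end, for the whole second after the job is handed in: Each cup stands released and at rest, upright (within 0.05 rad), with its foot down in the well of its own saucer: within 9 mm of the saucer's centre and less than 2.5 mm above the well's floor; the saucers lie flat on the worktop within 30 mm of where they were (horizontal distance between cup_small and saucer_small below 0.009 m and z of cup_small in the frame of saucer_small below 0.0065 m and angle between each of cup_small, saucer_small, cup_medium, saucer_medium, cup_large, saucer_large's own z axis and vertical below 0.05 rad and linear speed of each of cup_small, cup_medium, cup_large below 0.01 m/s and height (world z) of each of saucer_small, saucer_medium, saucer_large below 0.004 m and distance of each of saucer_small, saucer_medium, saucer_large from where it was at the start of the episode below 0.03 m and horizontal distance between cup_medium and saucer_medium below 0.009 m and z of cup_medium in the frame of saucer_medium below 0.0065 m and horizontal distance between cup_large and saucer_large below 0.009 m and z of cup_large in the frame of saucer_large below 0.0065 m); the robot touches nothing.
It fails at once if a bystander (mill, shaker or travel mug) is knocked or pushed away (distance of any of salt_mill, shaker, travel_mug from where it was at the start of the episode above 0.03 m).
It fails at once if a cup is knocked over or tipped on its side (angle between any of cup_small, cup_medium, cup_large's own z axis and vertical above 0.8 rad).
It fails at once if a cup is dropped (falls freely by more than about 20 mm) ((linear speed of cup_small above 0.6 m/s and contact force between the fingers and cup_small below 0.05 N) or (linear speed of cup_medium above 0.6 m/s and contact force between the fingers and cup_medium below 0.05 N) or (linear speed of cup_large above 0.6 m/s and contact force between the fingers and cup_large below 0.05 N)).
It also fails if it takes over 104 s, if anything falls off the work surface, if the arm or the gripper's body presses on something with over 40 N, if the wrist force passes 120 N, or if a joint passes its speed limit or range.

ROBOT

A 7-joint arm with a two-finger parallel gripper is mounted at the origin on a cart in front of the work surface, level with it; the furniture and walls round the work are solid. World frame = base frame: x ahead of the robot, y to its left, z up, the work surface at z = 0. Lengths are in m, angles in rad, forces in N, time in s.
With the tool pointing down it reaches from about 0.425 to 0.875 m from the base axis. Payload 4.7 kg.
Tool frame: the origin (TCP) lies midway between the tips of the shut fingers; the grasp point (between the pads) lies 19 mm behind it; z points along the fingers, y is the line along which they close (so a half turn about z gives the same grasp; the last joint's range is limited). The gripper opens to 87 mm and grips with 3 to 60 N. Pads are 19 mm wide; open, the fingers measure 117 mm over their backs; the gripper's body (75 mm by 190 mm) begins 51 mm behind the grasp point.
Start: joints at [1.27, 0.321, -0.07, 1.45, 0.023, 1.371, -0.057], TCP at [0.201, -0.618, 0.223] pointing down, gripper open.
Joint ranges: [-2.86, 2.86], [-0.3, 2.09], [-1.38, 1.24], [0.06, 2.45], [-1.56, 4.7], [0.09, 2.05], [-2.69, 2.69]. Speed limits (rad/s): [2.57, 2.57, 3.14, 3.14, 3.14, 3.14, 3.14].

INTERFACE

Orientations are given as a rotation vector (axis times angle).
In Python, from bench import ctrl gives the robot as it stands. The module is installed in compiled form; this text tells all that it offers.
- The arm moves only by the shell command python3 -m handwheel 'ROWS' [FORCE]. ROWS is JSON, a list of rows, each a list of 7 numbers: the finger opening in m, from 0 to 0.087, then the shift along the tool's x, y, z in m, then the turn, a rotation vector about the tool's x, y, z in degrees. A call has 1 to 12 rows; each row shifts and turns the commanded pose from where the row before left it, along the tool's axes as they then stand; what a row does not reach is not made up. A row lasts 1/8 s, in which the tool goes at most 62.5 mm and 10.7 degrees, less where a joint would pass 70% of its speed; a pose out of reach is approached as far as the arm can. A call is refused whole if a number of a shift passes 0.0625 or a number of a turn 10.7, either way. A call with a gripper value outside its range is refused whole. The fingers move at their own pace and stop on an object; FORCE is the grip in N (left out, the last holds). Time passes only in rows, so rows that do not move let the fingers close. It gives the time, the measured TCP pose, the force, the opening and the grip force at its end, in the units of the state.
- ctrl.get_state(): the state, without advancing time (a new reading comes with each control period).
- ctrl.get_image(name): name is "scene" or "top" or "wrist"; returns (picture, depth): 400x640x3 uint8, blue, green, red; 400x640 float32, m along the optical axis (not along the pixel's ray), 0 where there is no reading.
- ctrl.camera_info(name): a dict with "intrinsics" (3x3 intrinsics, pixels), "R" (3x3) and "t" (3): a world point X has camera coordinates R X + t. Camera axes: x right, y down, z forward; pixel columns grow to the right and rows downward; lengths in m; the calibration is good to about 2 mm. A picture is of the moment at which its call begins: read the wrist's pose just before it. camera_info takes no time and is no camera call; for the wrist camera it gives the pose at the moment of the call.
- ctrl.close_job(): hands the job in; it is judged then, once.
The state is a dict: "time": time; "joint_positions": joint angles; "qd": joint speeds; "joint_torque": joint torques, N m; "position": TCP position; "tool_rot": TCP orientation; "ft_force": force on the tool from outside, world axes, zero at the start; "torque": the same for the moment, N m; "grip_width": opening from 0.0 (shut) to 1.0 (fully open); "grip_force": force on a finger pad.
Only numpy, scipy, OpenCV 4.12 (cv2) and the standard library are available. Lean on these libraries where they do the work, as an engineer would, in place of code of your own. Each camera call takes 0.05 s, during which the arm holds its last target. There are 200 camera calls.

## Working session

There is one attempt and no reset: what is moved stays moved. The work goes in short steps, Python scripts to look and compute and a shell command to move; the robot and the scene stay as the last step left them, time stands still between calls to the robot, and variables do not carry over. Pictures are saved under pics/ and viewed, at most 14 in all, crops included, and the job is handed in when it is done.

```bash
mkdir -p pics; python3 - <<'E'
from bench import ctrl
import cv2,numpy as np
s=ctrl.get_state(); print(s)
for n in ["scene","top"]:
    im,d=ctrl.get_image(n); c=ctrl.camera_info(n)
    cv2.imwrite(f"pics/{n}0.png",im); np.savez(f"{n}0.npz",im=im,d=d,K=c["intrinsics"],R=c["R"],t=c["t"])
    print(n,c)
E
```

```text
{'time': 0.0, 'joint_positions': array([ 1.27008646,  0.32181752, -0.07009332,  1.45166627,  0.02258381,
        1.37080309, -0.05688413]), 'qd': array([ 0.00044743,  0.00139108, -0.0016891 ,  0.00072484, -0.00074609,
       -0.00128969, -0.00023696]), 'joint_torque': array([ 3.37410893e-04, -4.91288531e+01, -4.03884351e-01, -3.12524879e+01,
       -6.39935397e-02,  4.38676192e-02,  1.80741063e-04]), 'position': array([ 0.20105484, -0.61754188,  0.22146952]), 'tool_rot': array([-3.10089540e+00, -4.92248998e-01,  5.92875674e-04]), 'ft_force': array([-0.50028226, -0.04134532,  0.35661171]), 'torque': array([-0.01494448, -0.03922628, -0.00968857]), 'grip_force': 0.0, 'grip_width': 1.0024803933202184}
scene {'intrinsics': array([[395.32004748,   0.        , 320.89248904],
       [  0.        , 395.32004748, 195.75386707],
       [  0.        ,   0.        ,   1.        ]]), 'R': array([[-0.57647707, -0.81690324, -0.01852788],
       [-0.55140341,  0.40565116, -0.72897285],
       [ 0.60301614, -0.41001979, -0.68429182]]), 't': array([0.39524556, 0.29442686, 0.90303919])}
top {'intrinsics': array([[391.13446694,   0.        , 319.47343208],
       [  0.        , 391.13446694, 204.31015842],
       [  0.        ,   0.        ,   1.        ]]), 'R': array([[-0.01435203, -0.99981745,  0.01261274],
       [-0.98911751,  0.01234897, -0.14660851],
       [ 0.14642599, -0.01457962, -0.98911418]]), 't': array([0.09886758, 0.52000443, 1.11585751])}
```

View pics/scene0.png

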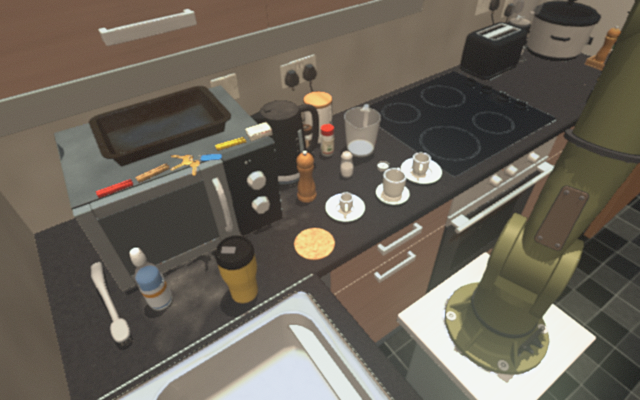

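View pics/top0.png

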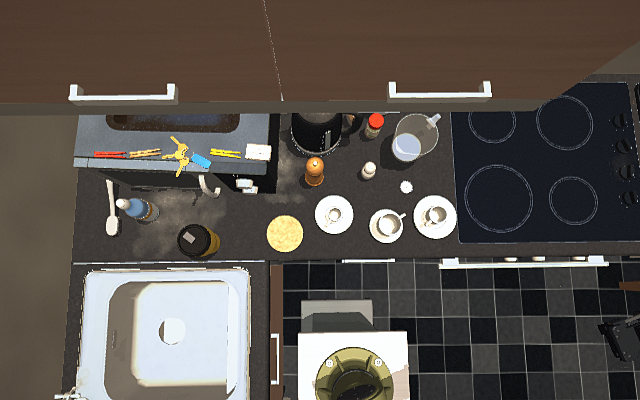

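The scene view shows the mat at (315,243), saucers at (345,207), (393,193) and (421,170), each with a cup. In the top view the mat is at (284,233) and the saucers at (334,215), (387,226) and (435,217). Next I'll measure with depth and take a zoomed crop.

```bash
cat > geo.py <<'E'
import numpy as np,cv2
def world(d,K,R,t):
    v,u=np.indices(d.shape); p=np.stack([(u-K[0,2])/K[0,0]*d,(v-K[1,2])/K[1,1]*d,d],-1)
    return (p-t)@R   # R^T (p-t)
def circ(xy):
    A=np.c_[2*xy,np.ones(len(xy))]; s=np.linalg.lstsq(A,(xy**2).sum(1),rcond=None)[0]
    return s[:2],np.sqrt(s[2]+s[:2]@s[:2])
def proj(X,K,R,t):
    p=R@np.asarray(X,float)+t; return (K@p)[:2]/p[2]
E
python3 - <<'E'
from geo import *
for n in ["top","scene"]:
    f=np.load(n+"0.npz"); P=world(f["d"],f["K"],f["R"],f["t"]); im=f["im"]
    hsv=cv2.cvtColor(im,cv2.COLOR_BGR2HSV); ok=f["d"]>0
    reg=ok&(P[...,0]>.35)&(P[...,0]<.66)&(P[...,1]<.15)&(P[...,1]>-.4)
    print(n,"table z",np.median(P[reg&(hsv[...,2]<90)][:,2]))
    m=(reg&(hsv[...,1]<50)&(hsv[...,2]>110)&(P[...,2]>-.005)&(P[...,2]<.1)).astype(np.uint8)
    k,lab,st,ce=cv2.connectedComponentsWithStats(m)
    for i in range(1,k):
        if st[i,4]<60: continue
        Q=P[lab==i]; lo=Q[Q[:,2]<.02][:,:2].astype(np.float32)
        if len(lo)<10: continue
        c,r=cv2.minEnclosingCircle(lo)
        z=np.percentile(Q[:,2],98); top=Q[Q[:,2]>z-.008]
        print(st[i],"enc",np.round(c,4),round(r,4),"ztop",round(z,4),"topmean",top[:,:2].mean(0).round(4),"ext",np.ptp(top[:,:2],axis=0).round(3))
    # mat
    mm=reg&(hsv[...,1]>80)&(hsv[...,2]>120)&(P[...,2]<.02)&(P[...,2]>-.02); Q=P[mm]; 
    c,r=cv2.minEnclosingCircle(Q[:,:2].astype(np.float32)); print("mat",c,r,np.median(Q[:,2]),Q[:,:2].mean(0))
im=np.load("top0.npz")["im"][140:265,260:470]; cv2.imwrite("pics/crop1.png",cv2.resize(im,None,fx=3.8,fy=3.8,interpolation=cv2.INTER_CUBIC))
E
```

```text
top table z 0.6324505131191639
[400 180  13  14 125] enc [ 0.5777 -0.1748] 0.022 ztop 0.0141 topmean [ 0.5777 -0.1732] ext [0.038 0.037]
[ 315  195   39   39 1112] enc [0.4967 0.0477] 0.0603 ztop 0.0524 topmean [0.4878 0.0509] ext [0.046 0.038]
[ 413  195   44   44 1284] enc [ 0.486  -0.2573] 0.0686 ztop 0.0648 topmean [ 0.4817 -0.2462] ext [0.054 0.059]
[369 209  37  34 690] enc [ 0.4639 -0.1142] 0.0604 ztop 0.0834 topmean [ 0.4572 -0.1081] ext [0.063 0.07 ]
mat (0.5001881122589111, -0.029539113864302635) 0.19685465097427368 0.01127173208383455 [0.53782641 0.11376908]
scene table z -4.222651001834223e-05
[360 129  18  27 260] enc [ 0.6592 -0.1787] 0.02 ztop 0.0981 topmean [ 0.6507 -0.1725] ext [0.015 0.071]
[340 152  14  25 188] enc [ 0.6258 -0.0682] 0.0338 ztop 0.0894 topmean [ 0.6182 -0.0511] ext [0.023 0.024]
[ 375  152   68   53 1424] enc [ 0.4918 -0.2037] 0.1546 ztop 0.0829 topmean [ 0.4582 -0.105 ] ext [0.067 0.076]
[325 191  41  31 843] enc [0.5021 0.0408] 0.0715 ztop 0.054 topmean [0.4891 0.05  ] ext [0.049 0.044]
mat (0.5149086117744446, 0.1410195231437683) 0.1038007140159607 0.008543942945935516 [0.53825066 0.12793042]
```

View pics/crop1.png

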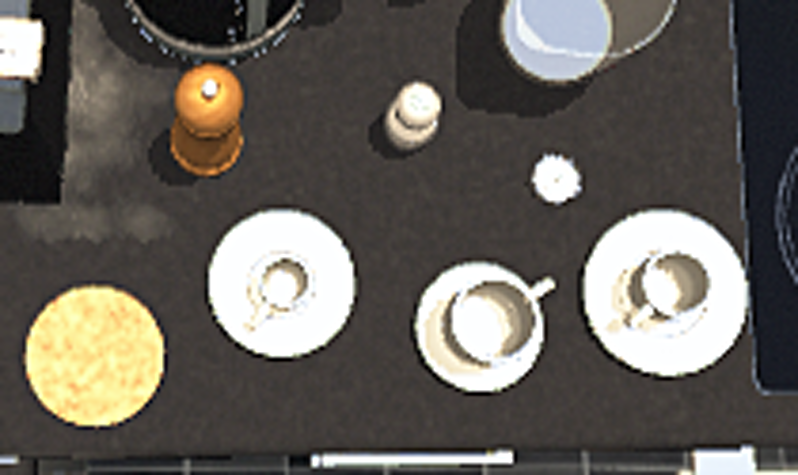

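Saucer diameters from depth and the crop: the saucer at crop (282,283) is the medium one and holds the small cup. The one at (480,327) is the small one and holds the large cup. The one at (665,292) is the large one and holds the medium cup. Handles point to about 146°, 125° and -57°, so one gripper axis at about 65° suits all three. Now I'll get the obstacles and the first move.

```bash
cat >> geo.py <<'E'
def ray(u,v,z,K,R,t):
    d=R.T@np.linalg.solve(K,[u,v,1.]); c=-R.T@t; return c+d*(z-c[2])/d[2]
from scipy.spatial.transform import Rotation as Ro
def plan(s,xyz,yaw):
    """remaining shift in tool axes and turn (deg about tool axes) to tool-down with tool y at yaw deg (mod 180)"""
    R=Ro.from_rotvec(s["tool_rot"]); sh=R.inv().apply(np.asarray(xyz)-s["position"])
    best=None
    for a in (yaw,yaw+180):
        a=np.deg2rad(a); y=np.array([np.cos(a),np.sin(a),0]); z=np.array([0,0,-1.]); x=np.cross(y,z)
        w=(R.inv()*Ro.from_matrix(np.c_[x,y,z])).as_rotvec(degrees=True)
        if best is None or np.linalg.norm(w)<np.linalg.norm(best): best=w
    print("pos",s["position"].round(4),"toolx",R.as_matrix()[:,0].round(3),"tooly",R.as_matrix()[:,1].round(3)); print("shift(tool now)",sh.round(4),"world",(np.asarray(xyz)-s["position"]).round(4),"turn",best.round(2))
E
python3 - <<'E'
from geo import *
from bench import ctrl
f=np.load("top0.npz"); a=(f["K"],f["R"],f["t"])
px=lambda x,y:(260+(x+.5)/3.8-.5,140+(y+.5)/3.8-.5)
print("mat",ray(*px(95,355),.005,*a)); print("mill top",ray(*px(209,88),.17,*a)," shaker top",ray(*px(418,100),.09,*a))
print("shaker base-ish",ray(*px(405,140),.0,*a),"mill base front",ray(*px(207,175),0,*a))
for n,c,r in [("Sm",(282,283),.015),("Ss",(480,327),.015),("Sl",(665,292),.015)]: print(n,ray(*px(*c),r,*a))
f=np.load("scene0.npz");b=(f["K"],f["R"],f["t"])
print("scene mat",ray(315,243,.005,*b),"mill front base",ray(307,202,0,*b),"mug",ray(243,301,0,*b))
plan(ctrl.get_state(),[.47,-.18,.34],65)
c=ctrl.camera_info("wrist");print("wristcam pos",-c["R"].T@c["t"],c["R"][2],c["intrinsics"][0])
E
```

```text
mat [0.4403351  0.19709333 0.005     ]
mill top [0.61301902 0.10505674 0.17      ]  shaker top [ 0.62266912 -0.0524126   0.09      ]
shaker base-ish [ 0.61184124 -0.05405783  0.        ] mill base front [0.58483089 0.1069622  0.        ]
Sm [0.49442177 0.04888941 0.015     ]
Ss [ 0.45755937 -0.10629972  0.015     ]
Sl [ 0.48337287 -0.25401949  0.015     ]
scene mat [0.43647796 0.19545935 0.005     ] mill front base [0.58816883 0.1207474  0.        ] mug [0.39277069 0.43825882 0.        ]
pos [ 0.2011 -0.6176  0.2216] toolx [ 0.951  0.31  -0.   ] tooly [ 0.31  -0.951 -0.002]
shift(tool now) [ 0.3912 -0.333  -0.1179] world [0.2689 0.4376 0.1184] turn [-9.000e-02  4.000e-02  4.304e+01]
wristcam pos [ 0.26815254 -0.59579191  0.38434611] [-0.24770425 -0.07885903 -0.96562097] [329.80908378   0.         321.47637989]
```

```bash
python3 -m handwheel '[[0.087,0.039,-0.033,-0.012,0,0,0],[0.087,0.039,-0.033,-0.012,0,0,0],[0.087,0.039,-0.033,-0.012,0,0,0],[0.087,0.039,-0.033,-0.012,0,0,0],[0.087,0.039,-0.033,-0.012,0,0,0],[0.087,0.039,-0.033,-0.012,0,0,0],[0.087,0.039,-0.033,-0.012,0,0,0],[0.087,0.039,-0.033,-0.012,0,0,0],[0.087,0.039,-0.033,-0.012,0,0,0],[0.087,0.039,-0.033,-0.012,0,0,0],[0.087,0,0,0,0,0,8.6],[0.087,0,0,0,0,0,8.6]]' && python3 -m handwheel '[[0.087,0,0,0,0,0,8.6],[0.087,0,0,0,0,0,8.6],[0.087,0,0,0,0,0,8.6],[0.087,0,0,0,0,0,0],[0.087,0,0,0,0,0,0]]'
cat > look.py <<'E'
import sys; from geo import *; from bench import ctrl
def look(name):
    c=ctrl.camera_info("wrist"); im,d=ctrl.get_image("wrist"); cv2.imwrite(f"pics/{name}.png",im)
    np.savez(name+".npz",im=im,d=d,K=c["intrinsics"],R=c["R"],t=c["t"]); return im,d,(c["intrinsics"],c["R"],c["t"])
if __name__=="__main__":
    look(sys.argv[1]); s=ctrl.get_state(); plan(s,s["position"],65); print(s["joint_positions"].round(2),s["time"])
E
python3 look.py w1
```

```text
time: 1.6
position: [0.4701, -0.1826, 0.3423]
tool_rot: [3.141, 0.018, -0.001]
ft_force: [-0.4, 0.7, 0.6]
grip_width: 0.999
grip_force: 0.0
time: 2.22
position: [0.4698, -0.1835, 0.3423]
tool_rot: [3.068, -0.675, -0.001]
ft_force: [-0.3, -0.4, 0.3]
grip_width: 1.002
grip_force: 0.0
pos [ 0.4698 -0.1835  0.3424] toolx [ 0.907 -0.42  -0.   ] tooly [-0.42  -0.907  0.   ]
shift(tool now) [0. 0. 0.] world [0. 0. 0.] turn [0.   0.01 0.15]
[ 0.8  -0.   -0.48  1.59 -0.    1.56 -1.68] 2.275
```

View pics/w1.png

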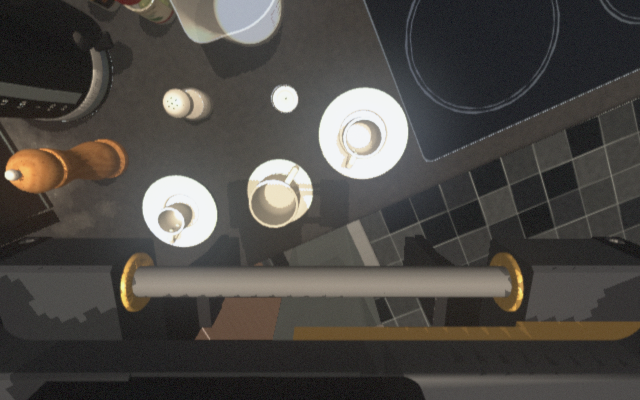

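The wrist picture shows all three: small cup at (172,218) on the medium saucer at (180,211), large cup at (275,200) on the small saucer at (281,192), and medium cup at (362,137) on the large saucer at (364,133). Next are circle fits from depth and from contours.

```bash
cat > fit.py <<'E'
from geo import *
from scipy.optimize import least_squares
def fits(fn,seeds):
    f=np.load(fn); P=world(f["d"],f["K"],f["R"],f["t"]); ok=f["d"]>0; gray=f["im"].max(2)
    cam=-f["R"].T@f["t"]
    for n,xy,zl,zh,r in seeds:
        m=ok&(np.hypot(P[...,0]-xy[0],P[...,1]-xy[1])<r+.015)&(P[...,2]>zl)&(P[...,2]<zh)&(gray>100)
        Q=P[m]
        if len(Q)<15: print(fn,n,"few",len(Q)); continue
        # outermost points per angle about the running centre, fitted with the known radius
        c=np.array(xy,float)
        for _ in range(6):
            e=Q[:,:2]-c; an=(np.arctan2(e[:,1],e[:,0])//np.deg2rad(8)).astype(int); rr=np.hypot(*e.T)
            B=np.array([Q[an==k][np.argmax(rr[an==k]),:2] for k in np.unique(an)])
            c=least_squares(lambda p:np.hypot(*(B-p).T)-r,c,loss="soft_l1",f_scale=.002).x
        res=np.hypot(*(B-c).T)-r
        print(fn,n,"c",c.round(4),"n",len(B),"res",np.median(res).round(4),np.abs(res).mean().round(4),"z",np.percentile(Q[:,2],[50,95]).round(4))
SEEDS=[("cupS",(.488,.05),.044,.06,.021),("cupM",(.482,-.25),.056,.072,.027),("cupL",(.457,-.108),.072,.09,.033),
 ("sauM",(.495,.049),.009,.02,.0575),("sauS",(.459,-.108),.009,.02,.05),("sauL",(.484,-.254),.009,.02,.065)]
if __name__=="__main__":
    for fn in ("w1.npz","top0.npz","scene0.npz"): fits(fn,SEEDS)
E
python3 fit.py
```

```text
w1.npz cupS c [0.4914 0.0463] n 46 res -0.0004 0.0013 z [0.0524 0.0558]
w1.npz cupM c [ 0.485  -0.2501] n 46 res -0.0004 0.0013 z [0.0659 0.0676]
w1.npz cupL c [ 0.4577 -0.1078] n 46 res -0.0005 0.0012 z [0.0827 0.0847]
w1.npz sauM c [0.4944 0.0477] n 46 res -0.0004 0.0005 z [0.0126 0.0162]
w1.npz sauS c [ 0.4586 -0.1088] n 46 res -0.0014 0.0066 z [0.0146 0.017 ]
w1.npz sauL c [ 0.4834 -0.2563] n 46 res -0.0003 0.0003 z [0.0119 0.0161]
top0.npz cupS c [0.4902 0.0491] n 42 res -0.0014 0.0021 z [0.0516 0.0551]
top0.npz cupM c [ 0.4842 -0.2481] n 45 res -0.0008 0.0018 z [0.0629 0.067 ]
top0.npz cupL c [ 0.4572 -0.1057] n 46 res -0.0009 0.0018 z [0.0804 0.0841]
top0.npz sauM c [0.4941 0.0493] n 46 res -0.0008 0.0008 z [0.0118 0.0165]
top0.npz sauS c [ 0.4575 -0.106 ] n 46 res -0.0009 0.0021 z [0.013  0.0171]
top0.npz sauL c [ 0.4831 -0.2547] n 46 res -0.0008 0.0009 z [0.0116 0.0163]
scene0.npz cupS c [0.491 0.049] n 40 res -0.0012 0.002 z [0.0507 0.0555]
scene0.npz cupM c [ 0.4846 -0.2479] n 44 res -0.0008 0.0019 z [0.0626 0.0675]
scene0.npz cupL c [ 0.4575 -0.1045] n 45 res -0.0006 0.0013 z [0.0797 0.0842]
scene0.npz sauM c [0.4951 0.0496] n 41 res -0.0008 0.0012 z [0.0126 0.017 ]
scene0.npz sauS c [ 0.4586 -0.1067] n 35 res -0.001 0.0015 z [0.0133 0.0174]
scene0.npz sauL c [ 0.4836 -0.2546] n 40 res -0.0013 0.0021 z [0.0125 0.0169]
```

```bash
python3 -m handwheel '[[0.068,-0.013,-0.036,0.033,0,0,0],[0.068,-0.013,-0.036,0.033,0,0,0],[0.068,-0.013,-0.036,0.033,0,0,0],[0.068,-0.013,-0.036,0.033,0,0,0],[0.068,-0.013,-0.036,0.033,0,0,0],[0.068,-0.013,-0.036,0.033,0,0,0],[0.068,0,0,0,0,0,-7],[0.068,0,0,0,0,0,-7],[0.068,0,0,0,0,0,0],[0.068,0,0,0,0,0,0]]'; python3 - <<'E'
from look import *
im,d,a=look("w2"); s=ctrl.get_state(); plan(s,[.491,.0475,.027],79); print(s["joint_positions"].round(2))
from fit import *
fits("w2.npz",SEEDS[:1]+SEEDS[2:5])
E
```

```text
time: 3.52
position: [0.4904, 0.045, 0.1446]
tool_rot: [3.127, -0.303, 0.0]
ft_force: [-0.4, -0.7, -0.1]
grip_width: 0.78
grip_force: 0.0
pos [0.4904 0.045  0.1446] toolx [ 0.981 -0.192  0.   ] tooly [-0.192 -0.981  0.   ]
shift(tool now) [ 1.000e-04 -2.600e-03  1.176e-01] world [ 0.0006  0.0025 -0.1176] turn [ 0.01 -0.01 -0.05]
[ 0.57  0.09 -0.74  1.91  0.06  1.17 -1.96]
w2.npz cupS c [0.4918 0.0468] n 46 res -0.0003 0.0013 z [0.0538 0.0555]
w2.npz cupL c [ 0.4581 -0.1075] n 31 res 0.0001 0.0016 z [0.0801 0.0842]
w2.npz sauM c [0.4945 0.0477] n 46 res -0.0001 0.0002 z [0.012  0.0158]
w2.npz sauS c [ 0.4592 -0.1069] n 42 res -0.0015 0.0067 z [0.0134 0.0166]
```

View pics/w2.png

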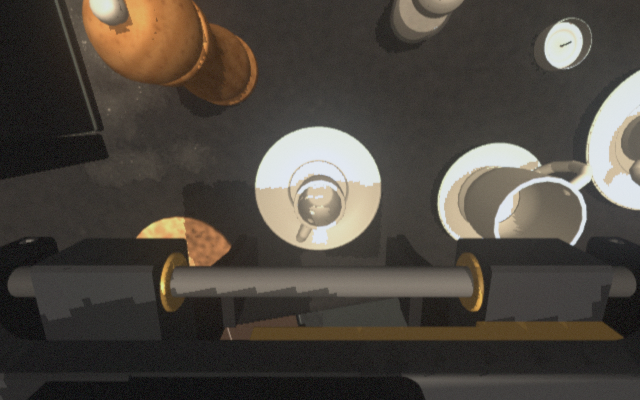

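Small cup at (320,203), centred under the gripper with its handle pointing at the camera side. Descend and grip.

```bash
python3 -m handwheel '[[0.068,0.001,-0.002,0.02,0,0,0],[0.068,0,0,0.02,0,0,0],[0.068,0,0,0.02,0,0,0],[0.068,0,0,0.02,0,0,0],[0.068,0,0,0.018,0,0,0],[0.068,0,0,0.012,0,0,0],[0.068,0,0,0.007,0,0,0],[0.068,0,0,0,0,0,0],[0.03,0,0,0,0,0,0],[0.03,0,0,0,0,0,0],[0.03,0,0,0,0,0,0],[0.03,0,0,0,0,0,0]]' 12; python3 -m handwheel '[[0.03,0,0,0,0,0,0],[0.03,0,0,0,0,0,0]]'
```

```text
time: 5.08
position: [0.4919, 0.0468, 0.0278]
tool_rot: [3.127, -0.3, 0.001]
ft_force: [-0.5, -0.8, 2.2]
grip_width: 0.464
grip_force: 11.9
time: 5.32
position: [0.4919, 0.0468, 0.0278]
tool_rot: [3.127, -0.3, 0.001]
ft_force: [0.5, -0.3, 3.5]
grip_width: 0.462
grip_force: 11.8
```

```bash
python3 -m handwheel '[[0.03,0,0,-0.006,0,0,0],[0.03,0,0,-0.014,0,0,0],[0.03,0,0,-0.02,0,0,0],[0.03,-0.01,-0.018,-0.01,0,0,0],[0.03,-0.02,-0.035,0,0,0,0],[0.03,-0.02,-0.035,0,0,0,0],[0.03,-0.015,-0.026,0,0,0,0],[0.03,-0.008,-0.012,0,0,0,0],[0.03,0,0,0.02,0,0,0],[0.03,0,0,0.017,0,0,0],[0.03,0,0,0.007,0,0,0],[0.03,0,0,0,0,0,0]]'; python3 -m handwheel '[[0.03,0,0,0.002,0,0,0],[0.03,0,0,0.001,0,0,0],[0.03,0,0,0.001,0,0,0],[0.03,0,0,0,0,0,0]]'
```

```text
time: 6.82
position: [0.4436, 0.1842, 0.033]
tool_rot: [3.127, -0.301, -0.002]
ft_force: [0.5, 0.2, -1.4]
grip_width: 0.462
grip_force: 12.0
time: 7.32
position: [0.444, 0.1845, 0.0296]
tool_rot: [3.127, -0.3, 0.0]
ft_force: [0.6, -0.9, -1.0]
grip_width: 0.46
grip_force: 12.0
```

```bash
python3 -m handwheel '[[0.03,0,0,0.001,0,0,0],[0.03,0,0,0,0,0,0],[0.05,0,0,0,0,0,0],[0.065,0,0,0,0,0,0],[0.068,0,0,0,0,0,0],[0.068,0,0,-0.01,0,0,0],[0.068,0,0,-0.02,0,0,0],[0.068,0,0,-0.04,0,0,0],[0.08,0,0,-0.04,0,0,0],[0.08,0,0,0,0,0,7],[0.08,0,0,0,0,0,7],[0.08,0,0,0,0,0,0]]'; python3 - <<'E'
from look import *
look("w3"); s=ctrl.get_state(); plan(s,[.4847,-.2490,.145],65)
E
```

```text
time: 8.82
position: [0.4441, 0.1847, 0.1392]
tool_rot: [-3.068, 0.677, -0.002]
ft_force: [-0.4, -0.6, -0.2]
grip_width: 0.915
grip_force: 0.0
pos [0.444  0.1847 0.1389] toolx [ 0.908 -0.42   0.001] tooly [-0.42  -0.908 -0.   ]
shift(tool now) [ 0.219   0.3766 -0.006 ] world [ 0.0407 -0.4337  0.0061] turn [-0.01 -0.03  0.18]
```

View pics/w3.png

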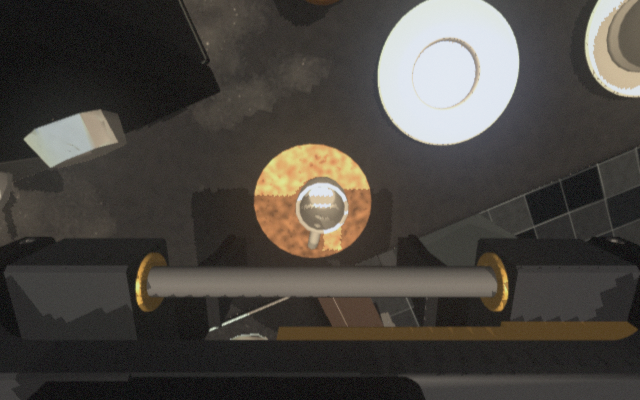

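The small cup stands upright on the mat at (321,207), and the medium saucer at (448,70) is empty. On to the medium cup.

```bash
python3 -m handwheel '[[0.08,0.016,0.027,-0.002,0,0,0],[0.08,0.026,0.045,-0.002,0,0,0],[0.08,0.026,0.045,-0.002,0,0,0],[0.08,0.026,0.045,0,0,0,0],[0.08,0.026,0.045,0,0,0,0],[0.08,0.026,0.045,0,0,0,0],[0.08,0.026,0.045,0,0,0,0],[0.08,0.026,0.045,0,0,0,0],[0.08,0.016,0.027,0,0,0,0],[0.08,0.005,0.0076,0,0,0,0],[0.08,0,0,0,0,0,0],[0.08,0,0,0,0,0,0]]'; python3 - <<'E'
from look import *
look("w4"); s=ctrl.get_state(); plan(s,[.485,-.2495,.036],65);  print(s["joint_positions"].round(2))
from fit import *
fits("w4.npz",[SEEDS[1],SEEDS[5]]); fits("w3.npz",[SEEDS[3],("cupSpark",(.444,.185),.045,.06,.021)])
E
```

```text
time: 10.38
position: [0.4839, -0.2472, 0.1446]
tool_rot: [-3.068, 0.674, 0.0]
ft_force: [0.4, 0.2, -0.2]
grip_width: 0.919
grip_force: 0.0
pos [ 0.4839 -0.2473  0.1447] toolx [ 0.908 -0.419 -0.   ] tooly [-0.419 -0.908 -0.   ]
shift(tool now) [0.0019 0.0016 0.1087] world [ 0.0011 -0.0022 -0.1087] turn [-0.01  0.01  0.22]
[ 0.83  0.18 -0.45  1.8   0.08  1.18 -1.65]
w4.npz cupM c [ 0.485  -0.2506] n 46 res -0.0003 0.0012 z [0.0659 0.0675]
w4.npz sauL c [ 0.4833 -0.2564] n 46 res -0.0001 0.0002 z [0.0121 0.0159]
w3.npz sauM c [0.4943 0.0479] n 46 res -0.0001 0.0004 z [0.0118 0.0156]
w3.npz cupSpark c [0.4443 0.1845] n 46 res -0.0003 0.0014 z [0.0548 0.0564]
```

View pics/w4.png

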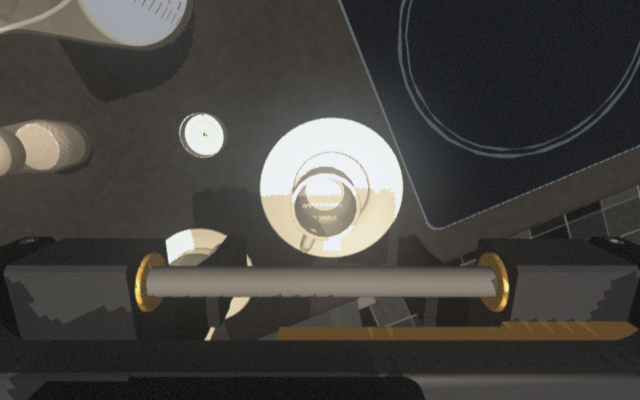

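Medium cup at (325,205), handle at (305,242) clear of the fingers; the wrist fit agrees with the tool frame (parked cup matched within 0.3 mm). Descend and grip.

```bash
python3 -m handwheel '[[0.08,0.0024,0.0025,0.02,0,0,0],[0.08,0,0,0.02,0,0,0],[0.08,0,0,0.02,0,0,0],[0.08,0,0,0.02,0,0,0],[0.08,0,0,0.016,0,0,0],[0.08,0,0,0.009,0,0,0],[0.08,0,0,0.004,0,0,0],[0.08,0,0,0,0,0,0],[0.04,0,0,0,0,0,0],[0.04,0,0,0,0,0,0],[0.04,0,0,0,0,0,0],[0.04,0,0,0,0,0,0]]' 15; python3 -m handwheel '[[0.04,0,0,0,0,0,0],[0.04,0,0,0,0,0,0]]'
```

```text
time: 11.92
position: [0.4851, -0.2523, 0.0358]
tool_rot: [-3.067, 0.679, -0.001]
ft_force: [0.5, 1.1, 1.0]
grip_width: 0.597
grip_force: 15.0
time: 12.18
position: [0.4851, -0.2524, 0.0358]
tool_rot: [-3.067, 0.679, -0.001]
ft_force: [0.7, 1.3, 2.3]
grip_width: 0.6
grip_force: 15.0
```

```bash
python3 -m handwheel '[[0.04,0,0,-0.006,0,0,0],[0.04,0,0,-0.014,0,0,0],[0.04,0,0,-0.025,0,0,0],[0.04,0,0,-0.035,0,0,0],[0.04,0,0,-0.025,0,0,0],[0.04,0,0,-0.008,0,0,0],[0.04,-0.008,-0.018,0,0,0,0],[0.04,-0.015,-0.035,0,0,0,0],[0.04,-0.015,-0.035,0,0,0,0],[0.04,-0.015,-0.035,0,0,0,0],[0.04,-0.015,-0.035,0,0,0,0],[0.04,-0.015,-0.035,0,0,0,0]]' && python3 -m handwheel '[[0.04,-0.015,-0.035,0,0,0,0],[0.04,-0.012,-0.03,0,0,0,0],[0.04,-0.006,-0.018,0,0,0,0],[0.04,0,0,0,0,0,-6],[0.04,0,0,0,0,0,-8],[0.04,0,0,0,0,0,0],[0.04,0,0,0,0,0,0]]'; python3 - <<'E'
from look import *
look("w5"); s=ctrl.get_state(); plan(s,[.4944,.0478,.0325],79); print(s["ft_force"],s["grip_width"])
from fit import *
fits("w5.npz",[SEEDS[3]])
E
```

```text
time: 13.68
position: [0.4893, -0.0397, 0.147]
tool_rot: [-3.068, 0.677, 0.004]
ft_force: [1.6, 0.7, -0.9]
grip_width: 0.599
grip_force: 15.1
time: 14.55
position: [0.4952, 0.0472, 0.1478]
tool_rot: [3.127, -0.303, -0.002]
ft_force: [-0.6, -0.8, -1.7]
grip_width: 0.597
grip_force: 15.1
pos [0.4954 0.047  0.148 ] toolx [ 0.981 -0.192 -0.001] tooly [-0.192 -0.981  0.   ]
shift(tool now) [-0.001  -0.0006  0.1155] world [-0.001   0.0008 -0.1155] turn [ 0.01  0.06 -0.05]
[-0.18910223 -0.75822187 -0.32716442] 0.5983479531285805
w5.npz sauM c [0.4943 0.0478] n 33 res -0.0 0.0001 z [0.012  0.0157]
```

View pics/w5.png

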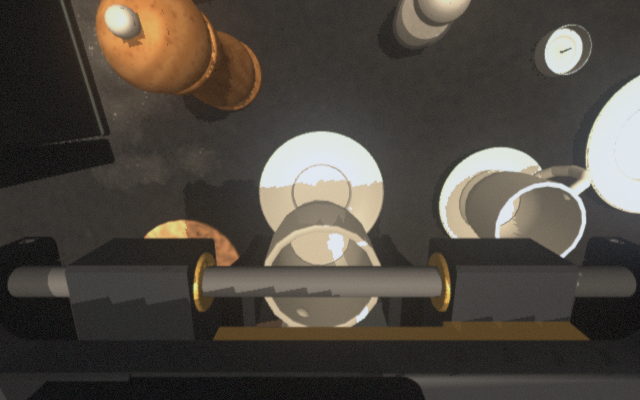

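The held cup is above the empty medium saucer, whose well is at (321,186). Lower it.

```bash
python3 -m handwheel '[[0.04,-0.001,-0.0006,0.02,0,0,0],[0.04,0,0,0.025,0,0,0],[0.04,0,0,0.025,0,0,0],[0.04,0,0,0.02,0,0,0],[0.04,0,0,0.013,0,0,0],[0.04,0,0,0.007,0,0,0],[0.04,0,0,0.002,0,0,0],[0.04,0,0,0,0,0,0]]'; python3 -m handwheel '[[0.04,0,0,0.001,0,0,0],[0.04,0,0,0.001,0,0,0],[0.04,0,0,0,0,0,0]]'
```

```text
time: 15.6
position: [0.4956, 0.0474, 0.0369]
tool_rot: [3.127, -0.3, 0.001]
ft_force: [0.2, -0.7, -1.1]
grip_width: 0.599
grip_force: 15.1
time: 15.98
position: [0.4962, 0.0474, 0.0357]
tool_rot: [3.127, -0.3, 0.003]
ft_force: [-0.2, -0.1, 4.8]
grip_width: 0.596
grip_force: 14.9
```

```bash
python3 -m handwheel '[[0.045,0,0,0,0,0,0],[0.06,0,0,0,0,0,0],[0.075,0,0,0,0,0,0],[0.078,0,0,-0.004,0,0,0],[0.078,0,0,-0.02,0,0,0],[0.08,0,0,-0.035,0,0,0],[0.087,0,0,-0.04,0,0,0],[0.087,0,0,-0.03,0,0,0],[0.087,0,0,0,0,0,0],[0.087,0,0,0,0,0,0]]'; python3 - <<'E'
from look import *
look("w6"); s=ctrl.get_state(); plan(s,[.458,-.108,.17],65)
from fit import *
fits("w6.npz",[("cupM",(.495,.048),.056,.072,.027),SEEDS[3],SEEDS[2],SEEDS[4]])
E
```

```text
time: 17.23
position: [0.4945, 0.0472, 0.1628]
tool_rot: [3.127, -0.3, -0.002]
ft_force: [-0.5, 0.3, -0.4]
grip_width: 0.994
grip_force: 0.0
pos [0.4943 0.0472 0.1623] toolx [ 0.982 -0.19  -0.002] tooly [-0.19  -0.982  0.001]
shift(tool now) [-0.0061  0.1593 -0.0076] world [-0.0363 -0.1552  0.0077] turn [ 0.04  0.11 14.03]
w6.npz cupM c [0.4955 0.049 ] n 46 res -0.0003 0.0012 z [0.0658 0.0674]
w6.npz sauM c [0.4945 0.0477] n 46 res -0.0001 0.001 z [0.0122 0.016 ]
w6.npz cupL c [ 0.4581 -0.1072] n 34 res 0.0001 0.0014 z [0.0802 0.0841]
w6.npz sauS c [ 0.4592 -0.1058] n 45 res -0.0017 0.0071 z [0.0136 0.0165]
```

View pics/w6.png

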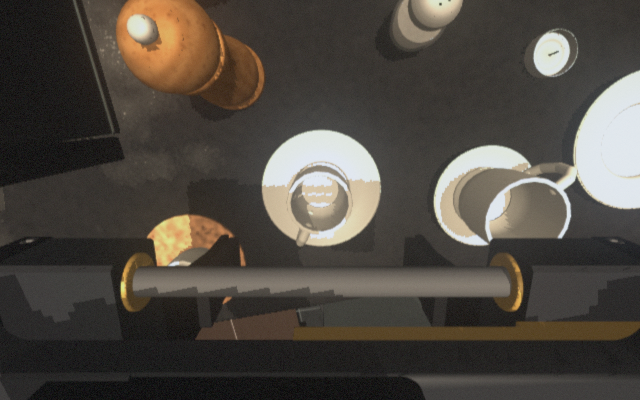

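Medium cup is in the well (rim z 0.066, 1.6 mm off centre). Next the large cup.

```bash
python3 -m handwheel '[[0.087,0,0.018,-0.003,0,0,0],[0.087,-0.0015,0.035,-0.003,0,0,0],[0.087,-0.0015,0.04,-0.002,0,0,0],[0.087,-0.0015,0.04,0,0,0,0],[0.087,-0.0015,0.026,0,0,0,7],[0.087,0,0,0,0,0,7],[0.087,0,0,0,0,0,0],[0.087,0,0,0,0,0,0]]'; python3 - <<'E'
from look import *
look("w7"); s=ctrl.get_state(); plan(s,[.458,-.108,.050],65)
from fit import *
fits("w7.npz",[SEEDS[2],SEEDS[4]])
E
```

```text
time: 18.27
position: [0.4587, -0.107, 0.1708]
tool_rot: [-3.068, 0.674, 0.002]
ft_force: [-0.4, 0.1, -0.3]
grip_width: 0.997
grip_force: 0.0
pos [ 0.4588 -0.107   0.171 ] toolx [ 0.908 -0.42  -0.001] tooly [-0.42  -0.908  0.   ]
shift(tool now) [-0.0002  0.0012  0.121 ] world [-0.0008 -0.001  -0.121 ] turn [0.   0.06 0.19]
w7.npz cupL c [ 0.4578 -0.1076] n 46 res -0.0003 0.001 z [0.0827 0.0844]
w7.npz sauS c [ 0.4603 -0.1086] n 46 res -0.0026 0.0089 z [0.0148 0.0167]
```

View pics/w7.png

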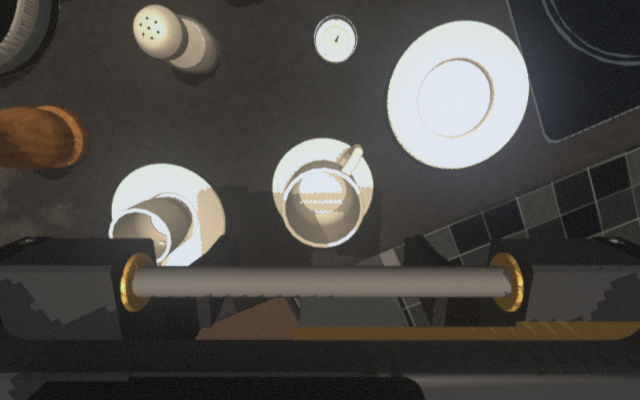

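Large cup at (322,205), handle at (352,155) clear of the right finger; the large saucer at (456,95) is empty. Descend and grip.

```bash
python3 -m handwheel '[[0.087,-0.0006,0.001,0.025,0,0,0],[0.087,0,0,0.025,0,0,0],[0.087,0,0,0.025,0,0,0],[0.087,0,0,0.02,0,0,0],[0.087,0,0,0.016,0,0,0],[0.087,0,0,0.009,0,0,0],[0.087,0,0,0.003,0,0,0],[0.087,0,0,0,0,0,0],[0.05,0,0,0,0,0,0],[0.05,0,0,0,0,0,0],[0.05,0,0,0,0,0,0],[0.05,0,0,0,0,0,0]]' 18; python3 -m handwheel '[[0.05,0,0,0,0,0,0],[0.05,0,0,0,0,0,0]]'
```

```text
time: 19.82
position: [0.4584, -0.1081, 0.0488]
tool_rot: [-3.067, 0.679, -0.001]
ft_force: [0.8, 0.7, 1.0]
grip_width: 0.721
grip_force: 18.0
time: 20.08
position: [0.4584, -0.1081, 0.0488]
tool_rot: [-3.067, 0.679, -0.001]
ft_force: [0.6, 1.7, 1.7]
grip_width: 0.721
grip_force: 18.0
```

```bash
python3 -m handwheel '[[0.05,0,0,-0.005,0,0,0],[0.05,0,0,-0.013,0,0,0],[0.05,0,0,-0.02,0,0,0],[0.05,0.008,0.012,-0.015,0,0,0],[0.05,0.017,0.025,0,0,0,0],[0.05,0.02,0.029,0,0,0,0],[0.05,0.02,0.029,0,0,0,0],[0.05,0.014,0.02,0,0,0,0],[0.05,0.006,0.009,0,0,0,0],[0.05,0,0,0,0,0,0],[0.05,0,0,0,0,0,0]]'; python3 - <<'E'
from look import *
look("w8"); s=ctrl.get_state(); plan(s,[.4833,-.2564,.0438],65)
from fit import *
fits("w8.npz",[SEEDS[5],SEEDS[4]])
E
```

```text
time: 21.45
position: [0.4829, -0.2549, 0.1015]
tool_rot: [-3.067, 0.676, 0.001]
ft_force: [-0.1, 1.3, -2.6]
grip_width: 0.721
grip_force: 17.9
pos [ 0.4829 -0.2549  0.1015] toolx [ 0.907 -0.42  -0.   ] tooly [-0.42  -0.907 -0.   ]
shift(tool now) [0.001  0.0012 0.0577] world [ 0.0004 -0.0015 -0.0577] turn [-0.02  0.03  0.16]
w8.npz sauL c [ 0.4833 -0.2565] n 30 res -0.0001 0.0002 z [0.0126 0.0158]
w8.npz sauS c [ 0.4576 -0.1079] n 3 res -0.0002 0.0003 z [0.0148 0.016 ]
```

View pics/w8.png

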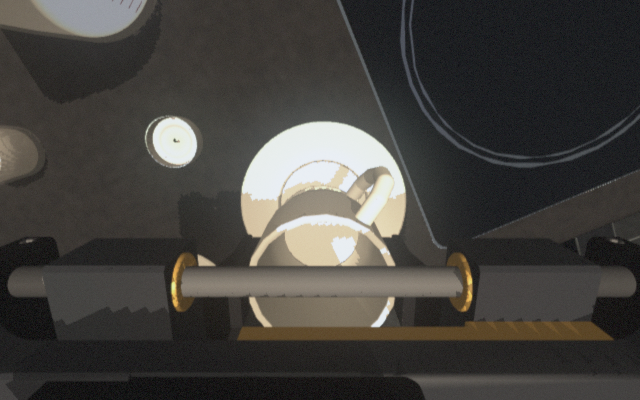

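The large cup is held above the large saucer, whose well edge is visible at (322,175). Lower it.

```bash
python3 -m handwheel '[[0.05,0.001,0.0013,0.015,0,0,0],[0.05,0,0,0.018,0,0,0],[0.05,0,0,0.013,0,0,0],[0.05,0,0,0.007,0,0,0],[0.05,0,0,0.002,0,0,0],[0.05,0,0,0,0,0,0]]'; python3 -m handwheel '[[0.05,0,0,0.001,0,0,0],[0.05,0,0,0.001,0,0,0],[0.05,0,0,0,0,0,0]]'
```

```text
time: 22.25
position: [0.4834, -0.2582, 0.0467]
tool_rot: [3.067, -0.679, 0.001]
ft_force: [0.1, 0.9, -2.9]
grip_width: 0.72
grip_force: 17.9
time: 22.62
position: [0.4832, -0.2582, 0.0447]
tool_rot: [3.067, -0.679, 0.0]
ft_force: [0.4, -0.3, -2.7]
grip_width: 0.72
grip_force: 17.9
```

```bash
python3 -m handwheel '[[0.05,-0.0008,-0.0016,0.0005,0,0,0],[0.05,0,0,0.0005,0,0,0],[0.05,0,0,0.0005,0,0,0],[0.05,0,0,0,0,0,0]]'
```

```text
time: 23.12
position: [0.4834, -0.2561, 0.0438]
tool_rot: [3.067, -0.679, 0.001]
ft_force: [-2.7, 1.9, 6.1]
grip_width: 0.722
grip_force: 18.1
```

Contact at exactly the expected height. Release and lift.

```bash
python3 -m handwheel '[[0.06,0,0,0,0,0,0],[0.072,0,0,0,0,0,0],[0.087,0,0,0,0,0,0],[0.087,0,0,0,0,0,0],[0.087,0,0,-0.004,0,0,0],[0.087,0,0,-0.02,0,0,0],[0.087,0,0,-0.035,0,0,0],[0.087,0,0,-0.04,0,0,0],[0.087,-0.01,-0.02,-0.02,0,0,0],[0.08,-0.013,-0.03,0,0,0,0],[0.08,0,0,0,0,0,0],[0.08,0,0,0,0,0,0]]'; python3 - <<'E'
from look import *
look("w9"); s=ctrl.get_state(); plan(s,[.4443,.1845,.16],79)
from fit import *
fits("w9.npz",[("cupL",(.4833,-.2564),.068,.09,.033)]+SEEDS[4:])
E
```

```text
time: 24.62
position: [0.4832, -0.202, 0.1621]
tool_rot: [3.066, -0.679, 0.0]
ft_force: [0.9, -0.0, 0.2]
grip_width: 0.925
grip_force: 0.0
pos [ 0.4831 -0.2024  0.1619] toolx [ 0.906 -0.423  0.   ] tooly [-0.423 -0.906  0.001]
shift(tool now) [-0.1988 -0.3341  0.0017] world [-0.0388  0.3869 -0.0019] turn [  0.04   0.   -14.03]
w9.npz cupL c [ 0.4827 -0.2556] n 46 res -0.0002 0.0012 z [0.0777 0.0794]
w9.npz sauS c [ 0.4583 -0.1073] n 33 res -0.0007 0.0043 z [0.0115 0.0158]
w9.npz sauL c [ 0.4834 -0.2564] n 46 res -0.0002 0.0002 z [0.0123 0.0162]
```

View pics/w9.png

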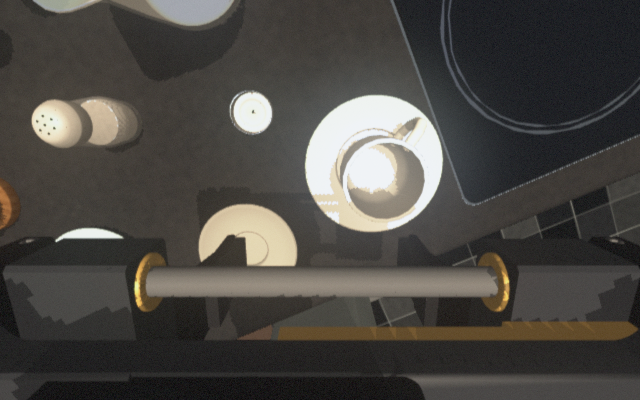

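Large cup is in its well (rim z 0.078, 1 mm off centre), and the small saucer at (248,248) is empty. Back to the small cup.

```bash
python3 -m handwheel '[[0.075,-0.012,-0.02,0,0,0,0],[0.07,-0.022,-0.037,0,0,0,0],[0.068,-0.026,-0.0435,0,0,0,0],[0.068,-0.026,-0.0435,0,0,0,0],[0.068,-0.026,-0.0435,0,0,0,0],[0.068,-0.026,-0.0435,0,0,0,0],[0.068,-0.026,-0.0435,0,0,0,0],[0.068,-0.022,-0.037,0,0,0,0],[0.068,-0.0128,-0.0216,0,0,0,0],[0.068,0,0,0,0,0,-7],[0.068,0,0,0,0,0,-7],[0.068,0,0,0,0,0,0]]'; python3 - <<'E'
from look import *
look("w10"); s=ctrl.get_state(); plan(s,[.4443,.1845,.0285],79)
from fit import *
fits("w10.npz",[("cupS",(.4443,.1845),.045,.06,.021)])
E
```

```text
time: 26.18
position: [0.4429, 0.1852, 0.1618]
tool_rot: [3.127, -0.301, -0.001]
ft_force: [-0.9, -0.3, 0.3]
grip_width: 0.782
grip_force: 0.0
pos [0.4431 0.185  0.1619] toolx [ 0.981 -0.192 -0.   ] tooly [-0.192 -0.981  0.   ]
shift(tool now) [0.0013 0.0002 0.1334] world [ 0.0012 -0.0005 -0.1334] turn [ 0.02  0.02 -0.07]
w10.npz cupS c [0.4443 0.1846] n 46 res -0.0004 0.0013 z [0.0548 0.0565]
```

```bash
python3 -m handwheel '[[0.068,0.0013,0,0.025,0,0,0],[0.068,0,0,0.03,0,0,0],[0.068,0,0,0.03,0,0,0],[0.068,0,0,0.025,0,0,0],[0.068,0,0,0.014,0,0,0],[0.068,0,0,0.007,0,0,0],[0.068,0,0,0.0025,0,0,0],[0.068,0,0,0,0,0,0],[0.03,0,0,0,0,0,0],[0.03,0,0,0,0,0,0],[0.03,0,0,0,0,0,0],[0.03,0,0,0,0,0,0]]' 12; python3 -m handwheel '[[0.03,0,0,0,0,0,0],[0.03,0,0,-0.005,0,0,0],[0.03,0,0,-0.015,0,0,0],[0.03,0,0,-0.03,0,0,0],[0.03,0,0,-0.04,0,0,0],[0.03,0,0,-0.03,0,0,0],[0.03,0,0,-0.01,0,0,0],[0.03,0,0,0,0,0,0]]'; python3 - <<'E'
from geo import *
from bench import ctrl
plan(ctrl.get_state(),[.4583,-.1075,.12],79)
E
```

```text
time: 27.72
position: [0.4451, 0.1842, 0.0287]
tool_rot: [3.127, -0.3, 0.0]
ft_force: [0.7, 0.4, 1.2]
grip_width: 0.462
grip_force: 11.9
time: 28.72
position: [0.4452, 0.1843, 0.1588]
tool_rot: [3.127, -0.3, 0.002]
ft_force: [-0.3, -0.9, -0.2]
grip_width: 0.462
grip_force: 12.0
pos [0.4452 0.1843 0.1588] toolx [ 0.982 -0.19   0.001] tooly [-0.19  -0.982  0.   ]
shift(tool now) [0.0684 0.2839 0.0389] world [ 0.0131 -0.2918 -0.0388] turn [ 0.01 -0.06  0.02]
```

```bash
python3 -m handwheel '[[0.03,0.004,0.016,0,0,0,0],[0.03,0.008,0.033,0,0,0,0],[0.03,0.01,0.042,0,0,0,0],[0.03,0.01,0.042,0,0,0,0],[0.03,0.01,0.042,0,0,0,0],[0.03,0.01,0.042,0,0,0,0],[0.03,0.01,0.036,0.01,0,0,0],[0.03,0.0045,0.022,0.02,0,0,0],[0.03,0.002,0.009,0.02,0,0,0],[0.03,0,0,0,0,0,0],[0.03,0,0,0,0,0,0]]'; python3 - <<'E'
from look import *
look("w11"); s=ctrl.get_state(); plan(s,[.4583,-.1075,.0277],79)
from fit import *
fits("w11.npz",[SEEDS[4]])
E
```

```text
time: 30.1
position: [0.4581, -0.1067, 0.1083]
tool_rot: [-3.127, 0.299, 0.001]
ft_force: [0.2, 0.3, -0.6]
grip_width: 0.459
grip_force: 12.0
pos [ 0.4586 -0.1067  0.1089] toolx [ 0.982 -0.189  0.   ] tooly [-0.189 -0.982 -0.   ]
shift(tool now) [-0.0001  0.0009  0.0812] world [-0.0003 -0.0008 -0.0812] turn [-0.01 -0.02  0.11]
w11.npz sauS c [ 0.4579 -0.1077] n 35 res -0.0003 0.0007 z [0.0113 0.0157]
```

View pics/w11.png

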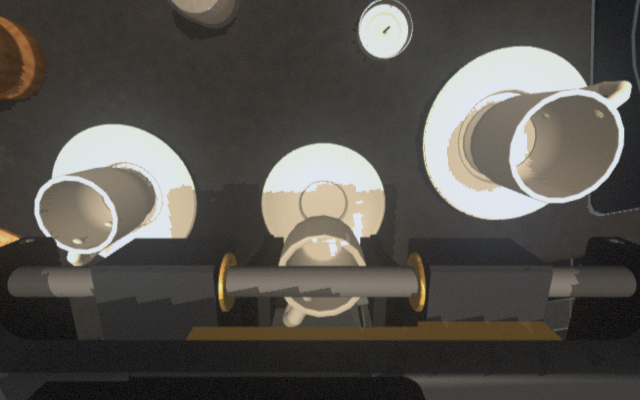

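The small cup is held above the small saucer, whose well is at (323,198); saucer centre refined to (0.458,-0.1077). Lower it to just above the floor, then check.

```bash
python3 -m handwheel '[[0.03,-0.0004,0.001,0.02,0,0,0],[0.03,0,0,0.025,0,0,0],[0.03,0,0,0.013,0,0,0],[0.03,0,0,0.007,0,0,0],[0.03,0,0,0.001,0,0,0],[0.03,0,0,0,0,0,0],[0.03,0,0,0,0,0,0]]'
```

```text
time: 31.02
position: [0.4582, -0.1086, 0.0431]
tool_rot: [3.127, -0.3, 0.002]
ft_force: [-0.1, -0.1, -0.6]
grip_width: 0.459
grip_force: 12.0
```

```bash
python3 -m handwheel '[[0.03,0,-0.001,0.005,0,0,0],[0.03,0,0,0.004,0,0,0],[0.03,0,0,0.003,0,0,0],[0.03,0,0,0.0015,0,0,0],[0.03,0,0,0.001,0,0,0],[0.03,0,0,0,0,0,0]]';python3 -m handwheel '[[0.03,0,0,0.0005,0,0,0],[0.03,0,0,0.0005,0,0,0],[0.03,0,0,0,0,0,0]]'
```

```text
time: 31.78
position: [0.4578, -0.1075, 0.028]
tool_rot: [3.127, -0.3, -0.0]
ft_force: [-0.3, -0.5, -1.3]
grip_width: 0.462
grip_force: 12.0
time: 32.15
position: [0.4583, -0.1076, 0.0276]
tool_rot: [3.127, -0.3, 0.001]
ft_force: [-0.9, -0.1, 3.5]
grip_width: 0.464
grip_force: 11.7
```

Contact at the well-floor height. Release, lift and inspect.

```bash
python3 -m handwheel '[[0.04,0,0,0,0,0,0],[0.052,0,0,0,0,0,0],[0.068,0,0,0,0,0,0],[0.068,0,0,0,0,0,0],[0.068,0,0,-0.005,0,0,0],[0.068,0,0,-0.02,0,0,0],[0.08,0,0,-0.05,0,0,0],[0.08,0,0,-0.06,0,0,0],[0.08,0,0,-0.06,0,0,0],[0.08,-0.01,0,-0.06,0,0,0],[0.08,0,0,0,0,0,0],[0.08,0,0,0,0,0,0]]'; python3 - <<'E'
from look import *
look("w12"); print(ctrl.get_state()["position"])
from fit import *
fits("w12.npz",[("cupS",(.458,-.1077),.044,.06,.021),("cupM",(.4955,.049),.056,.072,.027),("cupL",(.483,-.256),.068,.09,.033)]+SEEDS[3:])
E
```

```text
time: 33.65
position: [0.4478, -0.1055, 0.2819]
tool_rot: [3.127, -0.3, -0.0]
ft_force: [0.0, -0.2, -0.1]
grip_width: 0.921
grip_force: 0.0
[ 0.44736795 -0.10536602  0.28093732]
w12.npz cupS c [ 0.4574 -0.107 ] n 46 res -0.0004 0.0014 z [0.0539 0.0556]
w12.npz cupM c [0.4952 0.0486] n 46 res -0.0003 0.0011 z [0.0656 0.0677]
w12.npz cupL c [ 0.4826 -0.2552] n 46 res -0.0002 0.0012 z [0.0775 0.0795]
w12.npz sauM c [0.4944 0.0478] n 46 res -0.0003 0.0011 z [0.0124 0.0163]
w12.npz sauS c [ 0.4577 -0.1075] n 46 res -0.0003 0.0003 z [0.0118 0.0161]
w12.npz sauL c [ 0.4834 -0.2563] n 46 res -0.0002 0.0011 z [0.0122 0.0162]
```

View pics/w12.png

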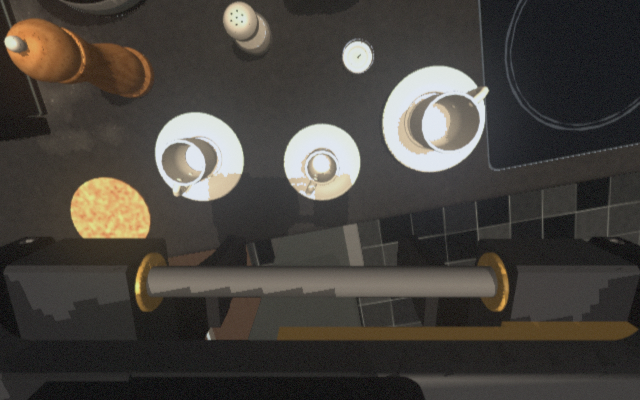

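All three cups stand centred in their own saucers: medium at (190,160), small at (321,165), large at (443,120). Each is within 1.5 mm of centre with its rim at the expected height. Handing in.

```bash
python3 -c "
from bench import ctrl
print(ctrl.close_job())"
```

```text
the job is handed in; nothing more can be done
None
```

I handed the job in at about 34 s: each cup stands upright in the well of its own saucer, within about 1.5 mm of centre by the last wrist-camera measurement, and the gripper is open and clear; no verdict came back.

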